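Hang up the slide rack, then hold the sprung bath hood just below balance

ROBOT

A 6-joint arm with a two-finger parallel gripper is mounted at the origin on the work surface. World frame = base frame: x ahead of the robot, y to its left, z up, the work surface at z = 0. Lengths are in mm, angles in rad, forces in N, time in s.
With the tool pointing down it reaches from about 400 to 925 mm from the base axis. Payload 12.5 kg.
Tool frame: the origin (TCP) lies between the finger pads; the fingertips stand 14 mm ahead of it and the grasp point (between the pads) lies 5 mm behind it; x points along the fingers, y is the direction in which the jaws open and shut, and the axes are right-handed (so a half turn about x gives the same grasp; the last joint's range is limited). The gripper opens to 95 mm and grips with 3 to 60 N. Pads are 20 mm wide; open, the fingers measure 119 mm over their backs; the gripper's body (75 mm by 180 mm) begins 59 mm behind the grasp point.
Start: joints at [-0.106, 0.491, 1.559, -0, 1.092, -0.106], TCP at [625.016, 0.021, 228.661] pointing down, gripper open.
Joint ranges: [-3.1, 3.1], [-0.84, 2.19], [0.05, 2.79], [-1.13, 4.28], [0.06, 2.93], [-2.69, 2.69]. Speed limits (rad/s): [2.22, 2.22, 2.79, 3.14, 3.14, 3.14].

INTERFACE

Orientations are given as [roll, pitch, yaw] about the fixed x, y, z axes, in that order (R = Rz(yaw) Ry(pitch) Rx(roll)).
In Python, from cell import env, cams gives the robot as it stands.
- The arm moves only by the tool carry_out, never from a script. Its arguments are lists of equal length, an entry for each row: "grip": the closure, from -1 (fully open) to 1 (shut); "linear": the shift along the tool's x, y, z scaled (see below), a list of three; "turn": the turn about the tool's x scaled (see below). In form: {"grip": [grip, ...], "linear": [[tx, ty, tz], ...], "turn": [turn, ...]}. A call has 1 to 5 rows; each row shifts and turns the commanded pose from where the row before left it, along the tool's axes as they then stand; what a row does not reach is not made up. The controller multiplies each number of a shift by 0.5 m and each number of a turn by 180 degrees. A row lasts 1/10 s, in which the tool goes at most 50 mm and 8.59 degrees, less where a joint would pass 70% of its speed; a pose out of reach is approached as far as the arm can. A call with a number of a shift or a turn outside -1 to 1 is refused whole. A call with a gripper value outside its range is refused whole. The fingers move at their own pace and stop on an object; the grip force is fixed at half the most. Time passes only in rows, so rows that do not move let the fingers close. It gives the time, the measured TCP pose, the force and the opening at its end, in the units of the state.
- env.state(): the state, without advancing time (a new reading comes with each control period).
- cams.read_camera(name): name is "scene" or "side" or "wrist"; returns the picture (384x512x3 uint8, blue, green, red); there is no depth.
- cams.camera_info(name): a dict with "fx", "fy", "cx", "cy" (pixels), "view" (4x4, takes a point from world to camera coordinates). Camera axes: x right, y down, z forward; pixel columns grow to the right and rows downward; lengths in mm; the calibration is good to about 2 mm. The wrist camera is an equidistant fisheye: a pixel r from the principal point sees the ray r / f radians off the axis. A picture is of the moment at which its call begins: read the wrist's pose just before it. camera_info takes no time and is no camera call; for the wrist camera it gives the pose at the moment of the call.
- env.job_done(): hands the job in, once; it reports no verdict.
The state is a dict: "t": time; "joints": joint angles; "qvel": joint speeds; "tau": joint torques, N m; "eef_pos": TCP position; "tcp_rot": TCP orientation; "ft_force": force on the tool from outside, world axes, zero at the start; "moment": the same for the moment, N m; "opening": opening from 0.0 (shut) to 1.0 (fully open).
Only numpy, scipy, OpenCV 4.12 (cv2) and the standard library are available. Lean on these libraries where they do the work, as an engineer would, in place of code of your own. Each camera call takes 0.05 s, during which the arm holds its last target. There are 200 camera calls.

TASK

The slide rack has been left standing on the hood of the water bath: hang it by its hoop handle on the hook of the drip stand and let go of it. Then raise the sprung hood by its bar handle past its balance point (45 degrees open), ease it back without letting it fly wide open, and finish while still holding it by the handle, at rest, five to ten degrees below the balance point, so that it vents but would fall shut if let go. Leave the other things on the bench where they are.

Things in the scene. Friction and masses are not known exactly. Their poses are not given: they have to be found in the camera images.
- rack_tab (a point): Grip point of the slide rack: middle of the white finger tab, 16 (rack's x) by 12 (y) mm, that rises from the middle of its hoop bar to 150 above the rack's underside. This point is 138 above the underside, 23 above the bar's centre, 12 below the tab's top; grip across the 12 mm (rack's y). Axes: the rack's, z up. The rack starts upright on the shut hood, behind its handle
- rack_bar (a point): Middle of the rack's hoop bar (6 mm steel wire along the rack's y, z up), 115 above the underside; it goes on the hook. Uprights at y +-37; the window under the bar is open for 56 down to the glass slides. Below: white tray 60 (x) x 80 (y) x 48 high, about 0.25 kg. The rack is the same both ways round
- hook_seat (a point): Where the hoop bar should rest (bar centre 3 mm above): top of the drip stand's hook arm, 204 above the bench, 55 from the post's axis. The arm, 8 mm round and level, points from the post along -x (roughly to the robot), is level to 88 from the axis, then turns up to a tip 104 from it, whose top is 226 above the bench. Axes: the stand's, x from tip to post, z up
- stand: Drip stand, fixed: steel post 16 thick, 220 high, on a round foot 100 wide, 12 high, with one hook (see hook_seat). Origin at the foot's centre on the bench; x from the hook's tip to the post
- hood_handle (a point): Middle of the hood's handle: round black bar, 14 mm thick, 134 long along y, on two 12 mm posts at y +-60, its centre 42 above the hood's top face. Hood shut: 192 before the hinge axis and 50 above it. Axes turn with the hood: y along the bar, z out of the top face
- hood_hinge (a point): Middle of the hood's hinge axis, at the far edge of the bath, 120.5 above the bench. Axes are the bath's (fixed): y along the hinge axis, -x to the handle side, z up. The hood is a steel plate 220 x 240 x 8 on top of the bath; opening turns it about +y
- hood (a joint): Opening angle of the hood, rad: 0 shut, grows as the handle rises, stop at 1.35. 0.9 kg, with a spring in the hinge: below the balance point 0.785 (45 degrees) it falls shut, above it the spring swings it open. Moving it takes under 2 N at the handle; hardly any hinge friction, so it stays only shut or wide open
- bath: Water bath, fixed: grey box 220 (x) by 240 (y), 120 high under the hood. Origin at the centre of its underside on the bench, axes as of hood_hinge
- plate: Bystander, leave alone: flat white multi-well plate with a clear cover, 85 x 127 x 18 high, lying in front of the bath; origin at the centre of its underside
- beaker: Bystander, leave alone: glass beaker, 60 wide, 75 high; origin at the centre of its underside
- reagent: Bystander, leave alone: white bottle, 56 wide, 110 high, behind the drip stand; origin at the centre of its underside
- dishes: Bystander, leave alone: stack of clear culture dishes, 90 wide, 60 high; origin at the centre of its underside
- tipbox: Bystander, leave alone: grey box with clear cover, 80 x 120 x 78 high; origin at the centre of its underside
- amber: Bystander, leave alone: amber glass bottle, 70 wide, 150 high; origin at the centre of its underside
- tuberack: Bystander, leave alone: white tube rack, 210 x 70, 90 high with its tubes; origin at the centre of its underside

How it is judged (in metres and radians):
On the way, in this order (a step that is already met when the one before it is completed fails the run):
1. the rack hangs by its hoop on the hook, let go, with the hood still shut (contact force between rack and stand above 0.8 N and contact force between the fingers and rack below 0.05 N and distance between rack_bar and hook_seat below 0.045 m and z of rack_bar in the frame of hook_seat above -0.004 m and angle between rack_bar's own z axis and vertical below 0.4 rad and value of joint hood below 0.1 rad), for 0.3 s.
2. the hood is raised past its balance point (value of joint hood above 0.815 rad), for 0.1 s.
At the end, for the whole second after the job is handed in: The rack hangs at rest, let go, on the hook (hoop bar within 45 mm of the seat, rack within 23 degrees of upright); the hood, after passing its balance point (0.785 rad) by 0.03 rad, is held still by the fingers 0.04 to 0.26 rad below it; bystanders within 30 mm of their start (contact force between rack and stand above 0.8 N and contact force between the fingers and rack below 0.05 N and distance between rack_bar and hook_seat below 0.045 m and z of rack_bar in the frame of hook_seat above -0.004 m and angle between rack_bar's own z axis and vertical below 0.4 rad and linear speed of rack below 0.08 m/s and value of joint hood between 0.525 and 0.745 rad and velocity of joint hood between -0.05 and 0.05 rad/s and contact force between the fingers and hood above 0.05 N); the arm keeps its last pose, push and grip.
It fails at once if the hood flies wide open (beyond 1.2 rad) (value of joint hood above 1.2 rad).
It fails at once if a bystander is moved more than 30 mm (distance of any of plate, beaker, reagent, dishes, tipbox, amber, tuberack from where it was at the start of the episode above 0.03 m).
It also fails if it takes over 72 s, if anything falls off the work surface, if the arm or the gripper's body presses on something with over 40 N, if the wrist force passes 120 N, or if a joint passes its speed limit or range.

## Working session

There is one attempt and no reset: what is moved stays moved. The work goes in short steps, Python scripts to look and compute and a tool call to move; the robot and the scene stay as the last step left them, time stands still between calls to the robot, and variables do not carry over. Pictures are saved under pics/ and viewed, about 8 in all and at most 12, crops included, and the job is handed in when it is done.

Besides the shell and the picture viewer there is one more tool, called after "Emit:" by a JSON object that holds its "op" and its "data". carry_out: Moves the arm, as the interface text tells. Shifts and turns lie within -1 to 1; 1 stands for 0.5 m of shift or 180 degrees of turn. Its arguments: {"type":"object","properties":{"grip":{"type":"array"},"linear":{"type":"array"},"turn":{"type":"array"}},"required":["grip","linear","turn"]}

```bash
ls; mkdir -p pics; python3 - <<'E'
from cell import env,cams
import cv2,numpy as np
print(env.state())
for n in ("scene","side","wrist"):
    i=cams.camera_info(n);print(n,i['fx'],i['fy'],i['cx'],i['cy'],np.round(np.array(i['view']),3).tolist())
    cv2.imwrite(f'pics/{n}0.png',cams.read_camera(n))
a=[cv2.imread(f'pics/{n}0.png') for n in("scene","side")]
E
```

```text
pics
{'t': 0.0, 'joints': array([-1.05626499e-01,  4.91572640e-01,  1.55946994e+00, -2.48476231e-05,
        1.09171518e+00, -1.05639500e-01]), 'qvel': array([-0.00107559,  0.00066063, -0.00033806, -0.00096307,  0.00056157,
       -0.0006787 ]), 'tau': array([-9.52334158e-04, -6.12640929e+01, -2.58175153e+01,  6.92750537e-02,
        4.83079045e-02, -1.38641695e-05]), 'eef_pos': array([6.24757512e+02, 2.61525695e-02, 2.28046565e+02]), 'tcp_rot': array([-1.65752404,  1.56963101,  3.05488941]), 'ft_force': array([ 0.42156231, -0.22018307,  0.46010667]), 'moment': array([ 0.00251625, -0.0504933 , -0.00507307]), 'opening': 0.9976013125019608}
scene 357.101311971439 357.101311971439 251.14833156686979 190.15384838047814 [[0.841, 0.542, -0.009, -500.235], [0.392, -0.619, -0.68, -92.255], [-0.374, 0.568, -0.733, 1440.962], [0.0, 0.0, 0.0, 1.0]]
side 367.6202126665688 367.6202126665688 261.1639674356945 197.255997026305 [[-0.892, -0.453, -0.009, 535.906], [-0.271, 0.55, -0.79, 302.702], [0.363, -0.702, -0.613, 1175.584], [0.0, 0.0, 0.0, 1.0]]
wrist 297.3186396354542 297.3186396354542 259.47162680324783 185.897835194464 [[1.0, -0.0, -0.001, -624.405], [-0.0, -0.964, 0.265, -30.472], [-0.001, -0.265, -0.964, 391.381], [0.0, 0.0, 0.0, 1.0]]
```

```bash
python3 - <<'E'
import cv2
for n in("scene","side"):
    a=cv2.imread(f'pics/{n}0.png'); cv2.imwrite(f'pics/{n}0b.png',cv2.resize(a,(800,600),interpolation=cv2.INTER_CUBIC))
from scipy.spatial.transform import Rotation as R
print(R.from_euler('xyz',[-1.65752404,1.56963101,3.05488941]).as_matrix().round(3))
E
```

```text
[[-0.001  1.     0.   ]
 [ 0.     0.    -1.   ]
 [-1.    -0.001 -0.   ]]
```

View pics/scene0b.png

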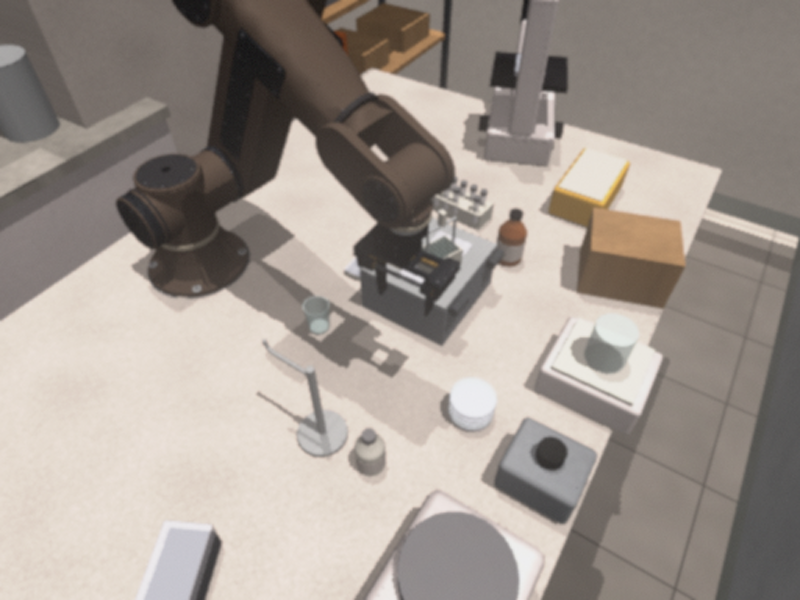

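View pics/side0b.png

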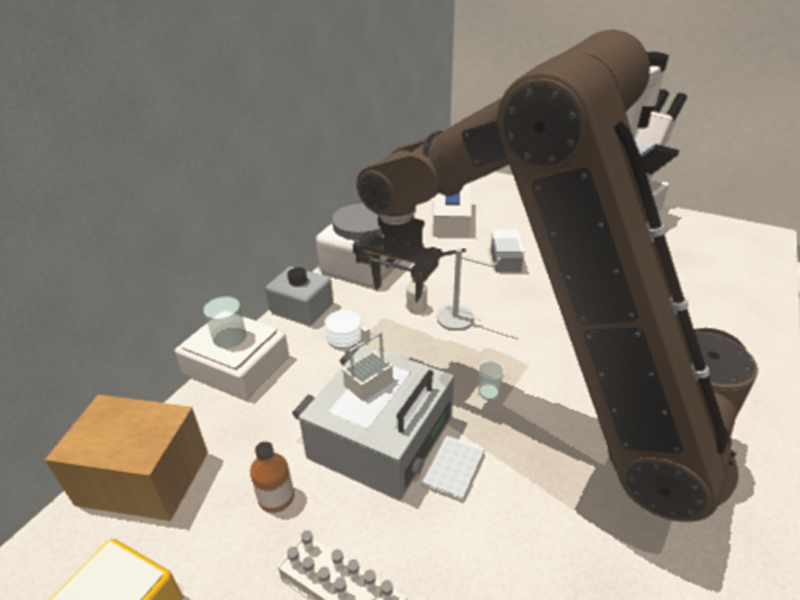

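```bash
cat > h.py <<'E'
from cell import env,cams
import cv2,numpy as np
from scipy.spatial.transform import Rotation as R
def ray(n,u,v,info=None):
    i=info or cams.camera_info(n);V=np.array(i['view']);x=(u-i['cx'])/i['fx'];y=(v-i['cy'])/i['fy']
    if n=='wrist':
        r=np.hypot(x,y);d=np.array([x/r*np.sin(r),y/r*np.sin(r),np.cos(r)]) if r>0 else np.array([0,0,1.])
    else: d=np.array([x,y,1.])
    d=V[:3,:3].T@d; return -V[:3,:3].T@V[:3,3],d/np.linalg.norm(d)
def onz(n,u,v,z,info=None):
    o,d=ray(n,u,v,info);return (o+d*(z-o[2])/d[2]).round(1)
def tri(*rs):
    A=[np.eye(3)-np.outer(d,d) for o,d in rs]
    p=np.linalg.solve(sum(A),sum(a@o for a,(o,d) in zip(A,rs)));return p.round(1)
def proj(n,p,info=None):
    i=info or cams.camera_info(n);V=np.array(i['view']);c=V[:3,:3]@np.array(p,float)+V[:3,3]
    if n=='wrist':
        r=np.hypot(c[0],c[1]);t=np.arctan2(r,c[2]);return np.array([i['cx']+i['fx']*t*c[0]/r,i['cy']+i['fy']*t*c[1]/r])
    return np.array([i['cx']+i['fx']*c[0]/c[2],i['cy']+i['fy']*c[1]/c[2]])
E
python3 - <<'E'
from h import *
k=.64
S=lambda u,v,z:onz('side',u*k,v*k,z)
C=lambda u,v,z:onz('scene',u*k,v*k,z)
print('foot',C(321,436,6),S(455,318,6))
print('posttop',S(458,250,220),C(311,372,220))
print('hooktip',C(266,344,226),S(499,265,226))
print('handle ends',S(402,415,162),S(431,380,162))
print('lid corners side',S(302,418,124.5),S(403,462,124.5),S(453,374,124.5))
print('hoop bar ends',S(343,352,239),S(382,337,239))
a=cv2.imread('pics/wrist0.png');cv2.imwrite('pics/w0b.png',cv2.resize(a,(800,600),interpolation=cv2.INTER_CUBIC))
s=cv2.imread('pics/side0.png')[190:310,180:300];cv2.imwrite('pics/s0c.png',cv2.resize(s,(600,600),interpolation=cv2.INTER_CUBIC))
E
```

```text
foot [ 576.6 -228.9    6. ] [ 569.5 -214.1    6. ]
posttop [ 569.8 -211.   220. ] [ 580.5 -225.5  220. ]
hooktip [ 480.9 -224.1  226. ] [ 455.5 -183.5  226. ]
handle ends [473.4 272.8 162. ] [464.  167.2 162. ]
lid corners side [657.6 335.6 124.5] [437.2 340.1 124.5] [446.   96.7 124.5]
hoop bar ends [611.8 244.1 239. ] [567.  173.8 239. ]
```

View pics/w0b.png

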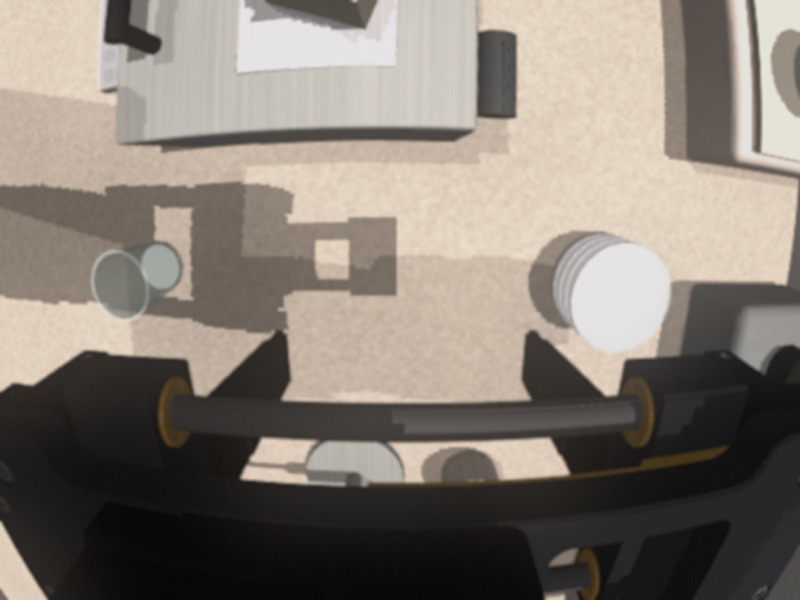

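View pics/s0c.png

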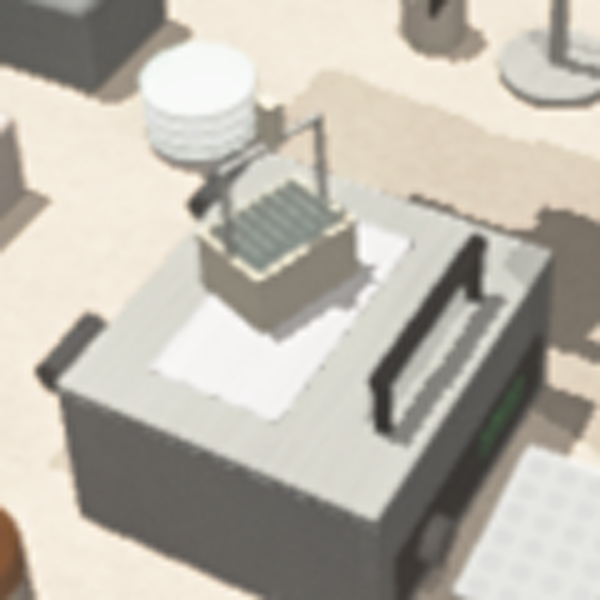

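```bash
python3 - <<'E'
from h import *
S=lambda x,y,z:onz('side',180+x/5,190+y/5,z)
print('bar',S(222,167,239.5),S(318,119,239.5),'tab base',S(270,143,239.5),'tab top',S(268,98,274.5))
print('tray',[S(*p,172.5).tolist() for p in((195,228),(262,277),(357,214),(293,175))])
print('lid',[S(*p,128.5).tolist() for p in((62,388),(378,520),(552,250))])
print('handle',S(380,380,170),S(475,240,170))
E
```

```text
bar [602.9 231.2 239.5] [573.3 167.8 239.5] tab base [588.4 200.  239.5] tab top [587.7 199.6 274.5]
tray [[631.7, 225.1, 172.5], [572.9, 243.3, 172.5], [547.5, 169.3, 172.5], [601.4, 155.5, 172.5]]
lid [[657.3, 339.7, 128.5], [444.1, 340.6, 128.5], [441.9, 102.5, 128.5]]
handle [472.6 282.  170. ] [472.6 155.2 170. ]
```

Emit:
{"op": "carry_out", "data": {"grip": [-1,-1,-1,-1,-1], "linear": [[-0.1,0,0],[-0.1,0,0],[-0.06,0,-0.06],[0,-0.04,-0.09],[0,-0.04,-0.09]], "turn": [0,0,0,0,0]}}

```text
t: 0.65
eef_pos: [584.6, 120.9, 359.2]
tcp_rot: [1.721, 1.57, 0.149]
ft_force: [0.8, 0.2, -0.5]
opening: 1.0
```

Emit:
{"op": "carry_out", "data": {"grip": [-1,-1,-1,-1,-1], "linear": [[0,0,0],[0,0,0],[0,0,0],[0,0,0],[0,0,0]], "turn": [-0.047,-0.047,-0.047,-0.047,-0.047]}}

```text
t: 1.15
eef_pos: [584.9, 120.1, 358.4]
tcp_rot: [-2.201, 1.57, -3.027]
ft_force: [0.6, 0.4, -0.0]
opening: 1.0
```

Emit:
{"op": "carry_out", "data": {"grip": [-1,-1,-1,-1,-1], "linear": [[0,0,0],[0,0,0],[0,0,0],[0,0,0],[0,0,0]], "turn": [-0.047,-0.047,-0.047,0,0]}}

```text
t: 1.65
eef_pos: [585.0, 120.0, 358.5]
tcp_rot: [-2.645, 1.571, -3.039]
ft_force: [-0.3, 0.0, -0.8]
opening: 1.0
```

```bash
python3 - <<'E'
from h import *
s=env.state();print(s['eef_pos'],R.from_euler('xyz',s['tcp_rot']).as_matrix().round(3).tolist())
i=cams.camera_info('wrist');a=cams.read_camera('wrist')
np.save('wi.npy',i,allow_pickle=True);cv2.imwrite('pics/w1.png',a);cv2.imwrite('pics/w1b.png',cv2.resize(a,(800,600),interpolation=cv2.INTER_CUBIC))
print(proj('wrist',[588,200,275],i)/.64,proj('wrist',[588,200,239],i)/.64)
E
```

```text
[584.97094251 120.00580307 358.50185558] [[-0.0, 0.384, 0.923], [-0.0, 0.923, -0.384], [-1.0, -0.0, -0.0]]
[544.81958521 255.86121923] [528.1395505  244.53839005]
```

View pics/w1b.png

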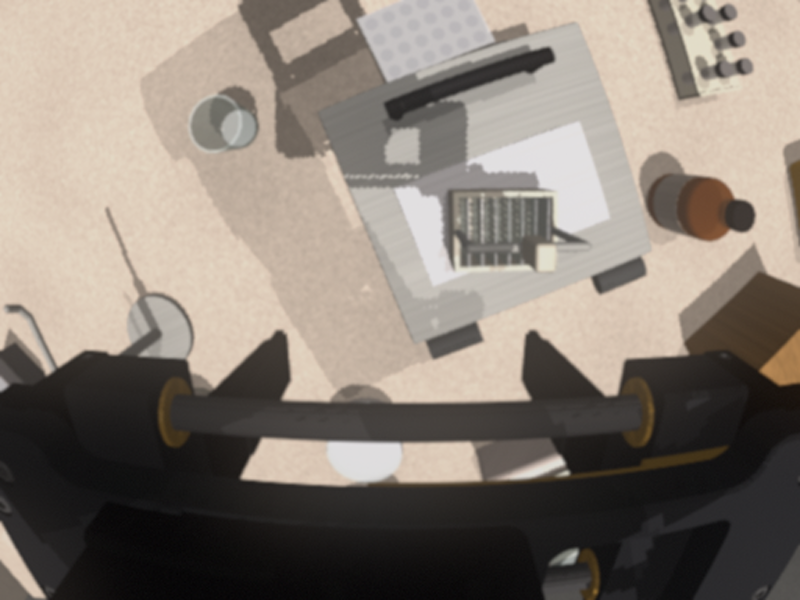

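```bash
python3 - <<'E'
from h import *
i=np.load('wi.npy',allow_pickle=True).item()
for p in((546.5,258),(537,246),(556,270)): print(onz('wrist',p[0]*.64,p[1]*.64,278.5,i))
print(onz('side',180+268/5,190+98/5,278.5),onz('side',180+270/5,190+143/5,243.5))
g=onz('wrist',546.5*.64,258*.64,278.5,i)
for z in (278.5,):print(proj('side',[g[0],g[1],z]))
a=cv2.imread('pics/w1.png')[140:190,280:370];A=cv2.resize(a,None,fx=8,fy=8,interpolation=cv2.INTER_CUBIC)
b=cv2.imread('pics/side0.png')[195:230,210:255];B=cv2.resize(b,None,fx=8,fy=8,interpolation=cv2.INTER_CUBIC)
o=np.zeros((400+280,720,3),np.uint8);o[:400]=A;o[400:,:360]=B;cv2.imwrite('pics/c.png',o[:, :][:600+80])
cv2.imwrite('pics/c.png',cv2.resize(o,(635,600)))
E
```

```text
[588.4 199.8 278.5]
[580.3 196.9 278.5]
[596.7 202.7 278.5]
[585.1 203.7 278.5] [585.9 203.8 243.5]
[233.29598687 208.52416051]
```

View pics/c.png

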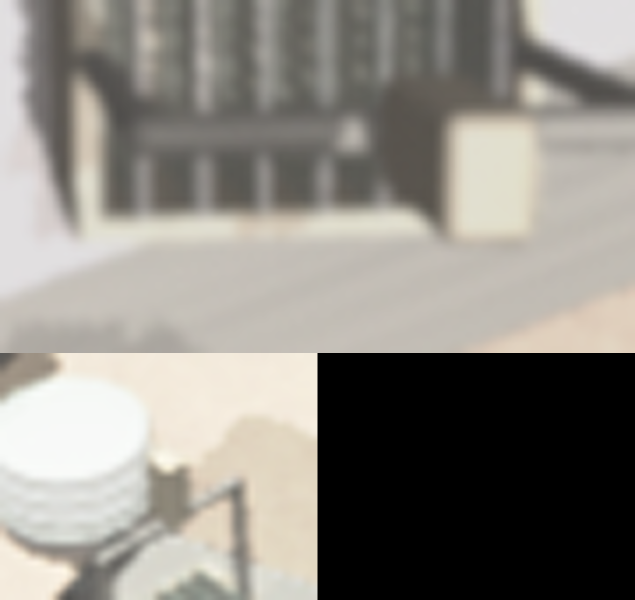

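Emit:
{"op": "carry_out", "data": {"grip": [-1,-1,-1,-1,-1], "linear": [[0,0.076,-0.029],[0,0.075,-0.029],[0.064,0,0],[0.064,0,0],[0.06,0,0]], "turn": [0,0,0,0,0]}}

```text
t: 2.2
eef_pos: [586.5, 201.3, 263.3]
tcp_rot: [-1.517, 1.571, -1.91]
ft_force: [0.8, 1.0, -0.2]
opening: 0.998
```

Emit:
{"op": "carry_out", "data": {"grip": [-1,-1], "linear": [[0,0,0],[0,0,0]], "turn": [0,0]}}

```text
t: 2.4
eef_pos: [587.1, 200.9, 265.3]
tcp_rot: [-0.272, 1.571, -0.664]
ft_force: [-0.4, -0.7, -0.2]
opening: 1.001
```

```bash
python3 - <<'E'
from h import *
a=cams.read_camera('wrist');cv2.imwrite('pics/w2b.png',cv2.resize(a,(800,600),interpolation=cv2.INTER_CUBIC))
E
```

```text
(no output)
```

View pics/w2b.png

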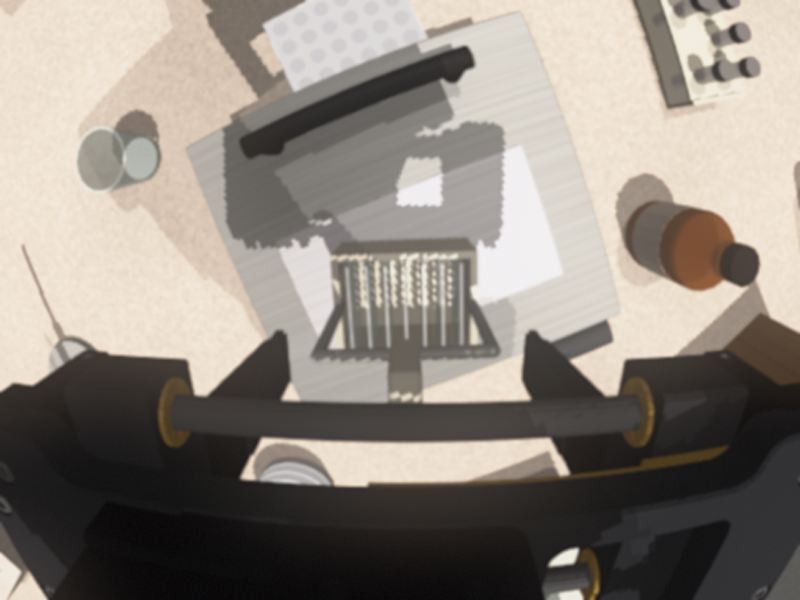

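Emit:
{"op": "carry_out", "data": {"grip": [1,1,1,1,1], "linear": [[0,0,0],[0,0,0],[0,0,0],[0,0,0],[0,0,0]], "turn": [0,0,0,0,0]}}

```text
t: 2.95
eef_pos: [586.9, 200.9, 264.8]
tcp_rot: [0.572, 1.57, 0.182]
ft_force: [-0.2, 0.4, 0.2]
opening: 0.638
```

Emit:
{"op": "carry_out", "data": {"grip": [1,1,1,1,1], "linear": [[0,0,0],[0,0,0],[0,0,0],[0,0,0],[0,0,0]], "turn": [0,0,0,0,0]}}

```text
t: 3.45
eef_pos: [586.8, 200.9, 264.6]
tcp_rot: [-1.283, 1.571, -1.672]
ft_force: [0.0, -0.6, 0.2]
opening: 0.216
```

Emit:
{"op": "carry_out", "data": {"grip": [1,1,1,1,1], "linear": [[-0.02,0,0],[-0.03,0,0],[-0.04,0,0],[-0.04,0,0],[-0.02,0,0]], "turn": [0,0,0,0,0]}}

```text
t: 3.95
eef_pos: [587.0, 201.0, 341.7]
tcp_rot: [0.598, 1.569, 0.208]
ft_force: [0.1, 0.7, -3.7]
opening: 0.127
```

```bash
python3 - <<'E'
from h import *
a=cv2.imread('pics/scene0.png')[210:295,165:230];b=cv2.imread('pics/side0.png')[150:215,275:335]
o=np.zeros((600,800,3),np.uint8);A=cv2.resize(a,None,fx=6,fy=6,interpolation=cv2.INTER_CUBIC);B=cv2.resize(b,None,fx=6,fy=6,interpolation=cv2.INTER_CUBIC)
o[:510,:390]=A;o[:390,400:760]=B;cv2.imwrite('pics/st.png',o)
E
```

```text
(no output)
```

View pics/st.png

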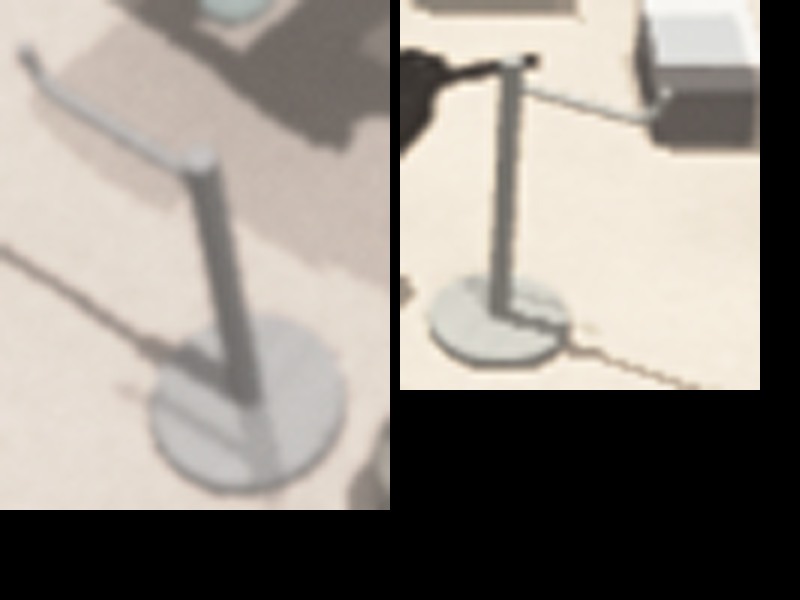

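```bash
python3 - <<'E'
from h import *
C=lambda x,y:ray('scene',165+x/6,210+y/6)
S=lambda x,y:ray('side',275+x/6,150+y/6)
for n,c,s in(('foot',(248,400),(99,315)),('ptop',(200,160),(111,62)),('tip',(27,50),(265,93)),('bend',(44,88),(250,120))):print(n,tri(C(*c),S(*s)))
E
```

```text
foot [ 572.4 -221.2    5.1]
ptop [ 571.9 -219.6  213. ]
tip [ 469.2 -217.5  219.6]
bend [ 476.5 -218.6  197.1]
```

Emit:
{"op": "carry_out", "data": {"grip": [1,1,1,1,1], "linear": [[0,0,0],[0,0,0],[0,0,0],[0,-0.02,-0.0075],[0,-0.04,-0.015]], "turn": [-0.042,-0.042,-0.042,0,0]}}

```text
t: 4.45
eef_pos: [575.4, 170.8, 339.1]
tcp_rot: [-2.997, 1.57, -2.993]
ft_force: [0.9, -0.8, -3.0]
opening: 0.121
```

Emit:
{"op": "carry_out", "data": {"grip": [1,1,1,1,1], "linear": [[0,-0.06,-0.0225],[0,-0.06,-0.0225],[0,-0.06,-0.0225],[0,-0.06,-0.0225],[0,-0.06,-0.0225]], "turn": [0,0,0,0,0]}}

```text
t: 4.95
eef_pos: [519.3, 18.9, 339.6]
tcp_rot: [-2.722, 1.571, -2.721]
ft_force: [-0.0, 0.6, -4.0]
opening: 0.124
```

Emit:
{"op": "carry_out", "data": {"grip": [1,1,1,1,1], "linear": [[0,-0.06,-0.0225],[0,-0.06,-0.0225],[0,-0.06,-0.0225],[0,-0.06,-0.0225],[0,-0.06,-0.0225]], "turn": [0,0,0,0,0]}}

```text
t: 5.45
eef_pos: [463.9, -131.3, 339.7]
tcp_rot: [-2.163, 1.571, -2.161]
ft_force: [0.1, 0.5, -3.0]
opening: 0.125
```

Emit:
{"op": "carry_out", "data": {"grip": [1,1,1,1,1], "linear": [[0,-0.06,-0.0225],[0,-0.05,-0.019],[0,-0.04,-0.015],[0,-0.02,-0.0075],[0,-0.01,-0.004]], "turn": [0,0,0,0,0]}}

```text
t: 5.95
eef_pos: [430.9, -220.0, 339.6]
tcp_rot: [1.432, 1.568, 1.433]
ft_force: [2.3, 6.8, -1.7]
opening: 0.172
```

```bash
python3 - <<'E'
from h import *
s=env.state();print(s['eef_pos'],s['ft_force'],s['opening'],R.from_euler('xyz',s['tcp_rot']).as_matrix().round(3).tolist())
E
```

```text
[ 430.89434644 -219.979642    339.61595568] [ 2.29843418  6.84213281 -1.70916417] 0.1724016188466729 [[0.0, -0.001, 1.0], [0.003, 1.0, 0.001], [-1.0, 0.003, 0.0]]
```

```bash
python3 - <<'E'
from h import *
a=cams.read_camera('scene')[90:330,110:350];b=cams.read_camera('side')[60:300,230:400]
o=np.zeros((480,800,3),np.uint8);o[:,:440]=cv2.resize(a,(440,480))[:, :440] if 0 else cv2.resize(a,(480,480))[:,:440]
o[:,450:790]=cv2.resize(b,(340,480));cv2.imwrite('pics/chk.png',o)
s=env.state();print(s['ft_force'],s['moment'],s['opening'])
E
```

```text
[1.46673545 5.81626735 0.11892303] [ 1.76590141 -0.37885394  0.18194622] 0.17605408879156648
```

View pics/chk.png

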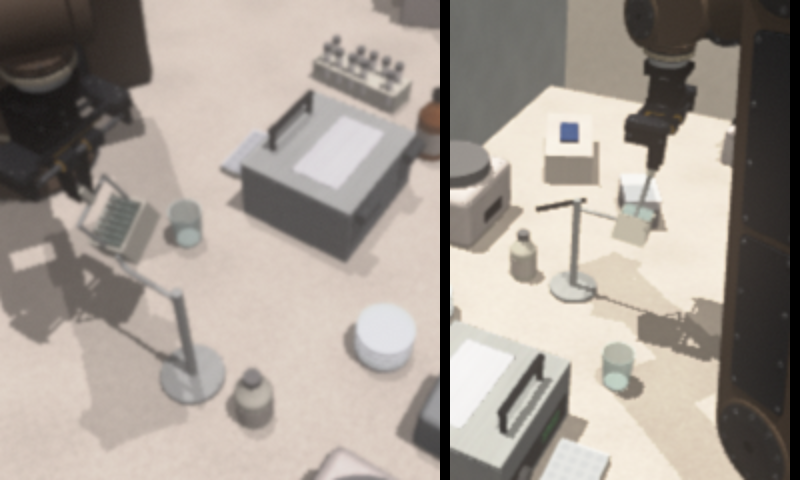

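Emit:
{"op": "carry_out", "data": {"grip": [1,1,1,1,1], "linear": [[0,0.02,-0.01],[0,0.03,-0.02],[0,0.03,-0.02],[0,0.02,-0.01],[0,0,0]], "turn": [0,0,0,0,0]}}

```text
t: 6.55
eef_pos: [400.6, -169.3, 339.9]
tcp_rot: [-1.142, 1.57, -1.136]
ft_force: [0.2, 0.2, -3.3]
opening: 0.126
```

Emit:
{"op": "carry_out", "data": {"grip": [1,1,1,1,1], "linear": [[-0.05,0,0],[-0.05,0,0],[-0.02,0,0],[0,0,0],[0,0,0]], "turn": [0,0,0,0,0]}}

```text
t: 7.05
eef_pos: [401.3, -170.3, 398.6]
tcp_rot: [2.657, 1.57, 2.663]
ft_force: [-0.8, 0.3, -3.3]
opening: 0.126
```

```bash
python3 - <<'E'
from h import *
s=env.state();print(s['eef_pos'],s['ft_force'],s['moment'],s['opening'])
a=cams.read_camera('scene')[70:310,110:350];b=cams.read_camera('side')[60:300,230:400]
o=np.zeros((480,800,3),np.uint8);o[:,:440]=cv2.resize(a,(480,480))[:,:440]
o[:,450:790]=cv2.resize(b,(340,480));cv2.imwrite('pics/chk2.png',o)
E
```

```text
[ 401.27277286 -170.33805834  398.6279042 ] [-0.8241181   0.26305238 -3.26174108] [ 0.12572344  0.00451761 -0.02412065] 0.12579592696923916
```

View pics/chk2.png

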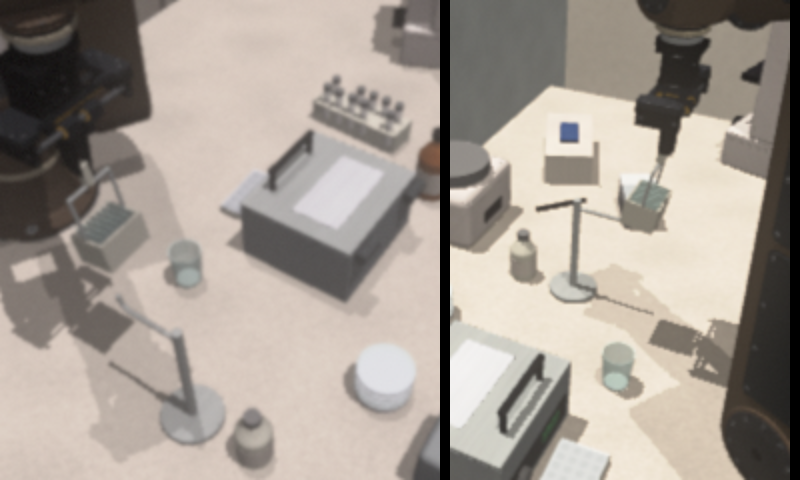

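```bash
python3 - <<'E'
from h import *
t=np.array([401.3,-170.3,398.6-21])
P={'barL':(0,-37,0),'barR':(0,37,0)}
for sx in(-30,30):
  for sy in(-40,40):
    P[f'top{sx},{sy}']=(sx,sy,-67);P[f'bot{sx},{sy}']=(sx,sy,-115)
for k,p in P.items():
    a=(proj('scene',t+p)-[110,70])*2;b=(proj('side',t+p)-[230,60])*2+[450,0];print(k,a.round(),b.round())
E
```

```text
barL [ 60. 190.] [672. 145.]
barR [101. 157.] [658. 164.]
top-30,-40 [ 54. 220.] [685. 182.]
bot-30,-40 [ 63. 244.] [681. 206.]
top-30,40 [ 96. 185.] [671. 205.]
bot-30,40 [102. 210.] [667. 229.]
top30,-40 [ 88. 237.] [651. 175.]
bot30,-40 [ 95. 261.] [648. 198.]
top30,40 [128. 201.] [636. 196.]
bot30,40 [134. 225.] [633. 220.]
```

```bash
python3 - <<'E'
from h import *
a=cams.read_camera('scene')[125:215,125:195];b=cams.read_camera('side')[120:190,305:365]
o=np.zeros((600,800,3),np.uint8);A=cv2.resize(a,None,fx=6,fy=6,interpolation=cv2.INTER_CUBIC);B=cv2.resize(b,None,fx=6,fy=6,interpolation=cv2.INTER_CUBIC)
o[:540,:420]=A;o[:420,430:790]=B;cv2.imwrite('pics/z.png',o)
E
```

```text
(no output)
```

View pics/z.png

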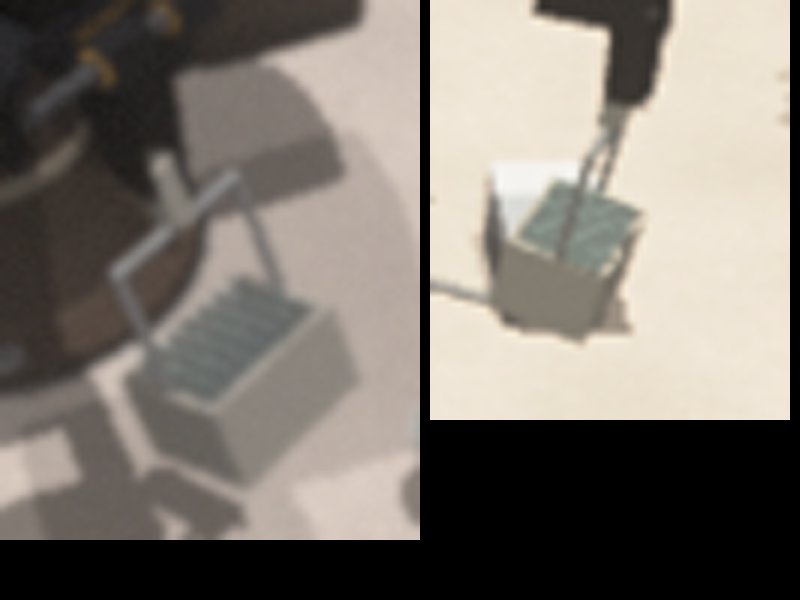

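```bash
python3 - <<'E'
from h import *
C=lambda x,y:ray('scene',125+x/6,125+y/6)
S=lambda x,y:ray('side',305+(x-430)/6,120+y/6)
for n,c,s in(('T30,-40',(210,408),(560,182)),('T30,40',(328,308),(520,240)),('B30,40',(355,380),(497,318)),('T-30,-40',(128,378),(640,215)),('bar+',(238,180),(588,158)),('bar-',(115,272),(612,133)),('tab',(170,190),(615,112)),):print(n,tri(C(*c),S(*s)))
E
```

```text
T30,-40 [ 444.  -205.7  297.1]
T30,40 [ 444.8 -131.3  297.7]
B30,40 [ 449.9 -126.4  247. ]
T-30,-40 [ 393.6 -206.4  287.9]
bar+ [ 409.7 -132.9  359.5]
bar- [ 406.1 -196.2  348.3]
tab [ 404.7 -164.1  374.1]
```

Emit:
{"op": "carry_out", "data": {"grip": [1,1,1,1,1], "linear": [[0,-0.01,0],[0,-0.03,0],[0,-0.03,0],[0,-0.02,0],[0,-0.012,0]], "turn": [0,0,0,0,0]}}

```text
t: 7.75
eef_pos: [401.7, -222.8, 399.4]
tcp_rot: [2.552, 1.57, 2.557]
ft_force: [0.1, 0.4, -3.1]
opening: 0.121
```

Emit:
{"op": "carry_out", "data": {"grip": [1,1,1,1,1], "linear": [[0.01,0,0],[0.03,0,0],[0.04,0,0],[0.04,0,0],[0.04,0,0]], "turn": [0,0,0,0,0]}}

```text
t: 8.25
eef_pos: [401.6, -220.9, 318.7]
tcp_rot: [0.681, 1.571, 0.688]
ft_force: [0.1, -0.1, -3.1]
opening: 0.123
```

Emit:
{"op": "carry_out", "data": {"grip": [1,1,1,1,1], "linear": [[0.04,0,0],[0.03,0,0],[0.016,0,0],[0,0,0],[0,0,0]], "turn": [0,0,0,0,0]}}

```text
t: 8.75
eef_pos: [401.9, -221.4, 277.1]
tcp_rot: [-0.538, 1.57, -0.532]
ft_force: [0.2, 0.5, -2.5]
opening: 0.121
```

```bash
python3 - <<'E'
from h import *
s=env.state();print(s['eef_pos'],s['ft_force'],s['moment'],s['opening'])
a0=cams.read_camera('scene');b0=cams.read_camera('side');cv2.imwrite('pics/sc3.png',a0);cv2.imwrite('pics/si3.png',b0)
t=[407,-218,239]
c=proj('scene',t).astype(int);d=proj('side',t).astype(int);print(c,d)
a=a0[c[1]-45:c[1]+55,c[0]-25:c[0]+40];b=b0[d[1]-45:d[1]+45,d[0]-35:d[0]+30]
o=np.zeros((600,790,3),np.uint8);A=cv2.resize(a,None,fx=6,fy=6,interpolation=cv2.INTER_CUBIC);B=cv2.resize(b,None,fx=6,fy=6,interpolation=cv2.INTER_CUBIC)
o[:600,:390]=A;o[:540,400:790]=B;cv2.imwrite('pics/z3.png',o)
E
```

```text
[ 401.94599066 -221.35026255  277.11215324] [ 0.176061    0.48079266 -2.51684743] [0.11076133 0.00839603 0.00030819] 0.12080263481939521
[150 204] [335 165]
```

View pics/z3.png

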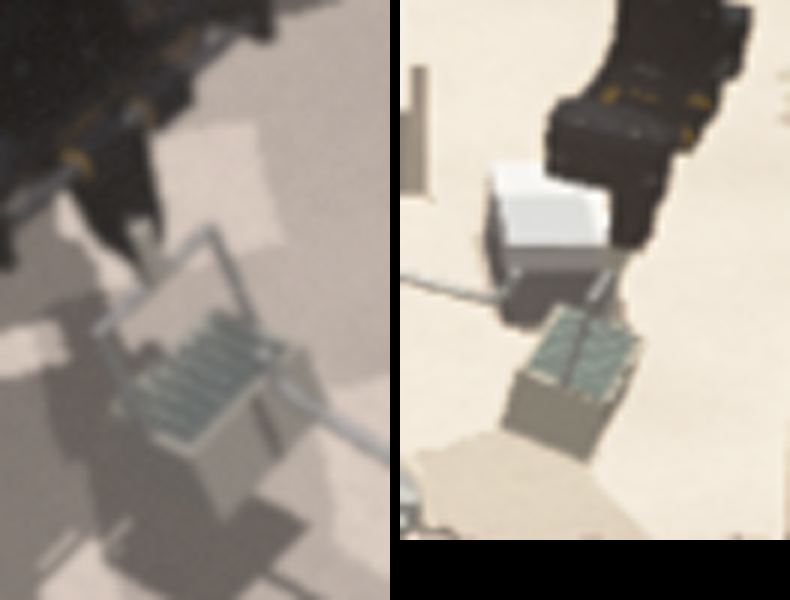

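```bash
python3 - <<'E'
from h import *
C=lambda x,y:ray('scene',125+x/6,159+y/6)
S=lambda x,y:ray('side',300+(x-400)/6,120+y/6)
for n,c,s in(('T30,-40',(185,447),(560,308)),('T30,40',(300,348),(523,370)),('T-30,-40',(117,410),(640,340)),('bar+',(210,232),(593,298)),('bar-',(103,330),(620,262)),('tip',(265,350),(515,270)),):print(n,tri(C(*c),S(*s)))
E
```

```text
T30,-40 [ 446.8 -256.9  177.4]
T30,40 [ 448.1 -182.7  174.6]
T-30,-40 [ 395.1 -255.1  168.3]
bar+ [ 409.7 -184.8  238. ]
bar- [ 407.8 -249.5  228.8]
tip [ 468.6 -216.7  222.6]
```

Emit:
{"op": "carry_out", "data": {"grip": [1,1,1,1,1], "linear": [[0.003,0,0.01],[0,0,0.02],[0,0,0.02],[0,0,0.02],[0,0,0.02]], "turn": [0,0,0,0,0]}}

```text
t: 9.35
eef_pos: [447.9, -221.0, 275.0]
tcp_rot: [0.776, 1.571, 0.782]
ft_force: [-0.9, -0.4, -2.0]
opening: 0.123
```

Emit:
{"op": "carry_out", "data": {"grip": [1,1,1,1,1], "linear": [[0,0,0.02],[0,0,0.02],[0,0,0.02],[0,0,0.02],[0,0,0.02]], "turn": [0,0,0,0,0]}}

```text
t: 9.85
eef_pos: [497.6, -220.7, 275.1]
tcp_rot: [2.21, 1.571, 2.216]
ft_force: [-0.3, 0.3, -2.8]
opening: 0.122
```

Emit:
{"op": "carry_out", "data": {"grip": [1,1,1,1,1], "linear": [[0.01,0,0.008],[0.02,0,0],[0.012,0,0],[0,0,0],[0,0,0]], "turn": [0,0,0,0,0]}}

```text
t: 10.35
eef_pos: [500.5, -220.7, 254.1]
tcp_rot: [2.52, 1.57, 2.526]
ft_force: [-0.3, -0.8, -2.7]
opening: 0.123
```

Emit:
{"op": "carry_out", "data": {"grip": [1,1,1], "linear": [[0.008,0,0],[0,0,0],[0,0,0]], "turn": [0,0,0]}}

```text
t: 10.65
eef_pos: [500.7, -220.7, 250.2]
tcp_rot: [-0.24, 1.571, -0.234]
ft_force: [-0.4, -0.1, -3.5]
opening: 0.126
```

Emit:
{"op": "carry_out", "data": {"grip": [1,1,1], "linear": [[0.006,0,0],[0,0,0],[0,0,0]], "turn": [0,0,0]}}

```text
t: 10.95
eef_pos: [500.7, -220.7, 247.1]
tcp_rot: [2.459, 1.571, 2.465]
ft_force: [0.7, -0.9, -3.1]
opening: 0.122
```

Emit:
{"op": "carry_out", "data": {"grip": [1,1,1], "linear": [[0.006,0,0],[0,0,0],[0,0,0]], "turn": [0,0,0]}}

```text
t: 11.25
eef_pos: [500.7, -220.7, 244.1]
tcp_rot: [2.274, 1.571, 2.28]
ft_force: [0.1, -0.5, -3.0]
opening: 0.122
```

Emit:
{"op": "carry_out", "data": {"grip": [1,1,1], "linear": [[0.004,0,0],[0,0,0],[0,0,0]], "turn": [0,0,0]}}

```text
t: 11.55
eef_pos: [500.8, -220.7, 242.1]
tcp_rot: [0.121, 1.571, 0.127]
ft_force: [0.3, 0.2, -3.3]
opening: 0.121
```

Emit:
{"op": "carry_out", "data": {"grip": [1,1,1], "linear": [[0.004,0,0],[0,0,0],[0,0,0]], "turn": [0,0,0]}}

```text
t: 11.85
eef_pos: [500.9, -220.8, 241.3]
tcp_rot: [-0.55, 1.569, -0.544]
ft_force: [-2.3, 1.1, 8.3]
opening: 0.121
```

Emit:
{"op": "carry_out", "data": {"grip": [1,1,1], "linear": [[0.004,0,0],[0,0,0],[0,0,0]], "turn": [0,0,0]}}

```text
t: 12.15
eef_pos: [501.1, -221.0, 240.8]
tcp_rot: [-0.591, 1.567, -0.584]
ft_force: [-6.5, 2.0, 21.8]
opening: 0.126
```

Emit:
{"op": "carry_out", "data": {"grip": [1,1,1], "linear": [[0.004,0,0],[0,0,0],[0,0,0]], "turn": [0,0,0]}}

```text
t: 12.45
eef_pos: [501.6, -221.2, 240.3]
tcp_rot: [-0.541, 1.564, -0.535]
ft_force: [-7.7, 3.9, 34.2]
opening: 0.124
```

Emit:
{"op": "carry_out", "data": {"grip": [1,1,1], "linear": [[-0.008,0,0],[0,0,0],[0,0,0]], "turn": [0,0,0]}}

```text
t: 12.75
eef_pos: [501.0, -220.8, 241.0]
tcp_rot: [-0.531, 1.569, -0.524]
ft_force: [-1.8, 0.9, 10.8]
opening: 0.121
```

```bash
python3 - <<'E'
from h import *
s=env.state();print(s['ft_force'],s['moment'])
# expected bar / tip pixel check: project hypothesised points, print grey profile is skipped
for p in([507,-218,207],[517,-219,204]):print(proj('scene',p),proj('side',p))
E
```

```text
[-1.81853227  0.89041901 10.8371288 ] [ 0.37501361  0.39013261 -0.03795038]
[180.17008691 227.03467967] [309.06987069 165.94511415]
[182.91003351 229.52799763] [306.62919344 165.84951776]
```

Emit:
{"op": "carry_out", "data": {"grip": [1,1], "linear": [[-0.003,0,0],[0,0,0]], "turn": [0,0]}}

```text
t: 12.95
eef_pos: [500.8, -220.7, 241.5]
tcp_rot: [2.318, 1.571, 2.325]
ft_force: [0.2, -0.5, 1.4]
opening: 0.122
```

Emit:
{"op": "carry_out", "data": {"grip": [0.5,0.5,0.5,0.5,0.5], "linear": [[0,0,0],[0,0,0],[0,0,0],[0,0,0],[0,0,0]], "turn": [0,0,0,0,0]}}

```text
t: 13.45
eef_pos: [500.8, -220.6, 241.6]
tcp_rot: [1.379, 1.571, 1.385]
ft_force: [0.7, 0.6, -0.1]
opening: 0.252
```

Emit:
{"op": "carry_out", "data": {"grip": [-0.2,-0.2,-0.2,-0.2,-0.2], "linear": [[0,0,0],[0,0,0],[0,0,0],[0,0,0],[0,0,0]], "turn": [0,0,0,0,0]}}

```text
t: 13.95
eef_pos: [500.7, -220.7, 241.7]
tcp_rot: [0.056, 1.571, 0.062]
ft_force: [-0.8, -0.2, 1.4]
opening: 0.581
```

Emit:
{"op": "carry_out", "data": {"grip": [-0.2,-0.2,-0.2,-0.2,-0.2], "linear": [[-0.02,0,0],[-0.04,0,0],[-0.08,0,0],[-0.08,0,0],[-0.06,0,0]], "turn": [0,0,0,0,0]}}

```text
t: 14.45
eef_pos: [500.7, -220.6, 385.0]
tcp_rot: [-0.532, 1.568, -0.525]
ft_force: [-0.3, -0.1, -0.2]
opening: 0.603
```

```bash
python3 - <<'E'
from h import *
s=env.state();print(s['eef_pos'],s['ft_force'],s['opening'])
a0=cams.read_camera('scene');b0=cams.read_camera('side');w=cams.read_camera('wrist')
for n,i in(('sc4',a0),('si4',b0),('w4',w)):cv2.imwrite(f'pics/{n}.png',i)
# difference against start pictures near the stand
for n,i in(('scene',a0),('side',b0)):
    d=cv2.absdiff(i,cv2.imread(f'pics/{n}0.png')).max(2)
    u,v=proj(n,[507,-218,150]).astype(int)
    print(n,u,v);print(cv2.resize(d[v-40:v+32,u-36:u+36],(24,24),interpolation=cv2.INTER_AREA)//10)
E
```

```text
[ 500.70146891 -220.62418771  385.00011983] [-0.28991199 -0.06297643 -0.17080078] 0.6028803760669869
scene 183 239
[[ 1  1  1  1  1  1  1  3  6  5  4  4  4  4  4  3  1  1  1  1  1  4  5  9]
 [ 2  1  1  1  1  1  1  2  2  2  3  4  4  4  4  2  0  0  0  0  0  0  1  3]
 [ 7  2  1  1  2  3  4  4  4  3  2  2  4  4  3  1  0  0  1  1  0  0  1  3]
 [ 9  7  3  3  4  4  4  4  4  4  4  2  3  4  5  1  0  0  1  1  0  0  2  9]
 [11 11  5  4  4  4  4  4  4  4  4  4  2  3  6  5  2  0  0  0  0  1  7 10]
 [12 12  8  4  4  4  4  4  4  4  4  3  1  1  2  5  6  3  1  0  3  7  9 10]
 [11 12 11  5  4  4  4  3  4  4  3  1  1  1  2  1  4  6  6  4  8  9  9 10]
 [10 12 12  7  4  4  4  3  3  3  1  2  2  4  5  1  0  3  8  9  9  9  9 10]
 [ 7 12 12 11  5  8  7  4  2  4  7  6  3  2  5  1  1  1  4  8  9  9 10 10]
 [10 12 12 12 11 12 11  9  5  4  7  7  2  0  4  1  1  1  1  3  7  9  9  9]
 [12 12 12 12 12 12 12 11 10  7  4  4  3  4  5  1  1  1  1  1  2  6  9  9]
 [12 12 12 12 12 10  8 11 11  7  6  6  5  4  5  2  1  1  1  1  1  1  3  7]
 [12 12 12 12 12 11  8 10  9  8  7  9  9  8  4  3  3  3  1  1  1  1  1  2]
 [12 12 12
[... 1929 characters left out ...]
 0  0  0  0  0  0  0  0]
 [ 0  0  0  0  1  2  1  2  3  7 10 11 10  9  9  9  0  0  0  0  0  0  0  0]
 [ 0  1  1  2  3  2  1  2  5  9  9  9  9  7 11  9  0  0  0  0  0  0  0  0]
 [ 1  2  3  3  3  3  0  2  5 10 10 10 10 11 11  3  0  0  0  0  0  0  0  0]
 [ 0  1  2  3  2  3  0  2  5 10 10 10 10 11  7  0  0  0  0  0  0  0  0  0]
 [ 0  0  1  2  1  1  0  1  3  5  7  9 10 10  2  0  0  0  0  0  0  0  0  0]
 [ 0  0  0  2  2  0  0  1  1  2  3  3  3  3  3  2  0  0  0  0  0  0  0  0]
 [ 0  0  0  1  2  2  1  2  2  2  2  2  3  2  2  3  1  0  0  0  0  0  0  0]
 [ 0  0  0  0  0  0  1  2  2  2  2  1  7  9  7  4  3  2  1  0  0  0  2  5]
 [ 0  0  0  0  0  0  0  1  2  2  3  4  9 11 11 11 10  8  3  2  0  0  6  8]]
```

Emit:
{"op": "carry_out", "data": {"grip": [-0.2,-0.2,-0.2,-0.2,-0.2], "linear": [[0,0.05,-0.01],[0,0.09,-0.01],[0,0.09,-0.01],[0,0.09,-0.01],[0,0.09,-0.01]], "turn": [0,0,0,0,0]}}

```text
t: 15.1
eef_pos: [473.6, -14.2, 380.8]
tcp_rot: [2.901, 1.569, 2.906]
ft_force: [0.3, 0.3, -0.1]
opening: 0.597
```

Emit:
{"op": "carry_out", "data": {"grip": [-0.2,-0.2,-0.2,-0.2,-0.2], "linear": [[0,0.09,-0.006],[0,0.09,0],[0,0.09,0],[0,0.06,0],[0,0,0]], "turn": [0,0,0,0,0.045]}}

```text
t: 15.6
eef_pos: [469.7, 152.1, 380.6]
tcp_rot: [-3.135, 1.569, 3.016]
ft_force: [0.7, 0.4, -0.3]
opening: 0.602
```

Emit:
{"op": "carry_out", "data": {"grip": [-0.2,-0.2,-0.2,-0.2,-0.2], "linear": [[0,0,0],[0,0,0],[0,0,0],[0,0,0],[0,0,0]], "turn": [0.045,0.045,0.045,0.045,0.045]}}

```text
t: 16.1
eef_pos: [470.0, 149.1, 380.7]
tcp_rot: [-2.117, 1.569, -2.965]
ft_force: [-0.7, 0.7, 0.0]
opening: 0.599
```

Emit:
{"op": "carry_out", "data": {"grip": [-0.2,-0.2,-0.2,-0.2,-0.2], "linear": [[0,0,0],[0,0,0],[0,0,0],[0,0,0],[0,0,0]], "turn": [0.045,0.045,0.045,0.045,0.045]}}

```text
t: 16.6
eef_pos: [470.1, 149.1, 380.7]
tcp_rot: [-1.404, 1.569, -2.958]
ft_force: [0.7, -0.1, -0.5]
opening: 0.6
```

```bash
python3 - <<'E'
from h import *
s=env.state();print(s['eef_pos'],s['ft_force'],R.from_euler('xyz',s['tcp_rot']).as_matrix().round(3).tolist())
i=cams.camera_info('wrist');a=cams.read_camera('wrist');cv2.imwrite('pics/w5.png',a);np.save('wi5.npy',i,allow_pickle=True)
P=[[473,155,170.5],[473,218,170.5],[473,282,170.5]]
print([proj('wrist',p,i).round(1).tolist() for p in P])
m=(a.max(2)<70).astype(np.uint8);n,l,st,c=cv2.connectedComponentsWithStats(m)
for k in range(1,n):
    if st[k,4]>60:print(st[k],c[k].round(1))
E
```

```text
[470.05605371 149.09220044 380.71004376] [ 0.74207679 -0.05141031 -0.51903042] [[-0.002, 1.0, 0.016], [-0.0, 0.016, -1.0], [-1.0, -0.002, 0.0]]
[[262.3, 160.7], [263.2, 110.3], [264.1, 58.8]]
[ 444    0   51   27 1070] [468.5  11.9]
[258  59  12 104 726] [263.7 110.1]
[    0   115   512   269 69970] [237. 304.]
```

Emit:
{"op": "carry_out", "data": {"grip": [-0.2,-0.2,-0.2,-0.2,-0.2], "linear": [[0,0.004,-0.07],[0,0,-0.069],[0.08,0,0],[0.08,0,0],[0.08,0,0]], "turn": [0,0,0,0,0]}}

```text
t: 17.15
eef_pos: [470.2, 218.8, 259.7]
tcp_rot: [-1.185, 1.57, -2.73]
ft_force: [0.8, -0.2, 0.3]
opening: 0.596
```

Emit:
{"op": "carry_out", "data": {"grip": [-0.2,-0.2,-0.2,-0.2,-0.2], "linear": [[0.07,0,0],[0.06,0,0],[0.04,0,0],[0.02,0,0],[0,0,0]], "turn": [0,0,0,0,0]}}

```text
t: 17.65
eef_pos: [470.4, 218.5, 165.5]
tcp_rot: [-1.272, 1.568, -2.819]
ft_force: [0.0, -1.0, 0.6]
opening: 0.605
```

Emit:
{"op": "carry_out", "data": {"grip": [0.9,0.9,0.9,0.9,0.9], "linear": [[0,0,0],[0,0,0],[0,0,0],[0,0,0],[0,0,0]], "turn": [0,0,0,0,0]}}

```text
t: 18.15
eef_pos: [471.0, 218.7, 167.0]
tcp_rot: [1.763, 1.57, 0.215]
ft_force: [0.2, -0.0, -0.1]
opening: 0.234
```

Emit:
{"op": "carry_out", "data": {"grip": [0.9,0.9,0.9,0.9], "linear": [[0,0,0],[0,0,0],[0,0,0],[0,0,0]], "turn": [0,0,0,0]}}

```text
t: 18.55
eef_pos: [473.2, 218.8, 167.1]
tcp_rot: [1.741, 1.565, 0.192]
ft_force: [11.0, -1.4, -4.6]
opening: 0.141
```

Emit:
{"op": "carry_out", "data": {"grip": [0.9,0.9,0.9,0.9,0.9], "linear": [[0,0.006,0],[-0.0165,0.005,0],[-0.0165,0.005,0],[-0.016,0.0065,0],[-0.016,0.0065,0]], "turn": [0,0,0,0,0]}}

```text
t: 19.05
eef_pos: [484.5, 218.7, 199.7]
tcp_rot: [-1.218, 1.568, -2.767]
ft_force: [-4.3, -1.7, -0.9]
opening: 0.137
```

Emit:
{"op": "carry_out", "data": {"grip": [0.9,0.9,0.9,0.9,0.9], "linear": [[-0.0154,0.008,0],[-0.0154,0.008,0],[-0.0147,0.0092,0],[-0.0147,0.0092,0],[0,0,0]], "turn": [0,0,0,0,0]}}

```text
t: 19.55
eef_pos: [501.3, 218.5, 230.6]
tcp_rot: [-1.051, 1.567, -2.599]
ft_force: [-14.2, -5.9, 7.3]
opening: 0.141
```

Emit:
{"op": "carry_out", "data": {"grip": [0.9,0.9,0.9,0.9,0.9], "linear": [[0,-0.007,0],[-0.0138,0.0104,0],[-0.0138,0.0104,0],[-0.0128,0.0116,0],[-0.0128,0.0116,0]], "turn": [0,0,0,0,0]}}

```text
t: 20.05
eef_pos: [521.1, 218.3, 256.4]
tcp_rot: [-0.339, 1.568, -1.888]
ft_force: [-1.9, -9.8, -1.8]
opening: 0.139
```

Emit:
{"op": "carry_out", "data": {"grip": [0.9,0.9], "linear": [[0,0,0],[0,0,0]], "turn": [0,0]}}

```text
t: 20.25
eef_pos: [521.3, 218.4, 256.6]
tcp_rot: [0.121, 1.568, -1.428]
ft_force: [-1.1, -9.0, -0.1]
opening: 0.14
```

Emit:
{"op": "carry_out", "data": {"grip": [0.9,0.9,0.9,0.9,0.9], "linear": [[0,0,0.004],[-0.0118,0.0127,0.0003],[-0.0118,0.0127,0.0003],[-0.0106,0.0137,0.0003],[-0.0106,0.0137,0.0003]], "turn": [0,0,0,0,0]}}

```text
t: 20.75
eef_pos: [547.2, 217.9, 279.6]
tcp_rot: [-2.202, 1.57, 2.533]
ft_force: [-6.5, 0.1, 4.7]
opening: 0.141
```

Emit:
{"op": "carry_out", "data": {"grip": [0.9,0.9,0.9,0.9,0.9], "linear": [[-0.0094,0.0145,0.0003],[-0.0094,0.0145,0.0003],[-0.0081,0.0153,0.0003],[-0.0081,0.0153,0.0003],[0,0,0]], "turn": [0,0,0,0,0]}}

```text
t: 21.25
eef_pos: [578.3, 217.4, 297.4]
tcp_rot: [1.48, 1.568, -0.069]
ft_force: [-4.4, -3.7, 6.8]
opening: 0.144
```

```bash
python3 - <<'E'
from h import *
cv2.imwrite('pics/si6.png',cams.read_camera('side'));cv2.imwrite('pics/sc6.png',cams.read_camera('scene'));s=env.state();p=s['eef_pos'];print(p,s['ft_force'])
h=np.array([666,120.5])
for off in(2,3.5,5):
  d=np.array([p[0],p[2]+off])-h;print(off,np.hypot(*d),np.degrees(np.arctan2(d[1],-d[0]))-14.6)
E
```

```text
[577.68544759 217.46250227 297.08888752] [-3.50250952 -2.86128973  6.56873108]
2 199.23215330741002 49.08699929890765
3.5 200.57783420422518 49.276934120275165
5 201.9256898876613 49.46433534511922
```

Emit:
{"op": "carry_out", "data": {"grip": [0.9,0.9,0.9,0.9], "linear": [[-0.008,0.0115,0],[0,0,0],[0,0,0],[0,0,0]], "turn": [0,0,0,0]}}

```text
t: 21.75
eef_pos: [583.3, 217.4, 300.0]
tcp_rot: [0.61, 1.57, -0.939]
ft_force: [-0.9, -5.0, 0.2]
opening: 0.143
```

Emit:
{"op": "carry_out", "data": {"grip": [0.9,0.9,0.9,0.9,0.9], "linear": [[0.004,-0.0085,0],[0.0042,-0.0084,0],[0.0044,-0.0083,0],[0.0045,-0.0082,0],[0.0047,-0.0081,0]], "turn": [0,0,0,0,0]}}

```text
t: 22.25
eef_pos: [562.1, 218.0, 288.9]
tcp_rot: [2.467, 1.569, 0.918]
ft_force: [1.4, -0.1, 0.7]
opening: 0.142
```

Emit:
{"op": "carry_out", "data": {"grip": [0.9,0.9,0.9,0.9,0.9], "linear": [[0.0049,-0.0079,0],[0.0051,-0.0078,0],[0.0053,-0.0077,0],[0.0055,-0.0076,0],[0.0057,-0.0074,0]], "turn": [0,0,0,0,0]}}

```text
t: 22.75
eef_pos: [542.8, 217.7, 275.4]
tcp_rot: [2.948, 1.57, 1.4]
ft_force: [2.2, 6.5, -0.3]
opening: 0.138
```

Emit:
{"op": "carry_out", "data": {"grip": [0.9,0.9,0.9,0.9,0.9], "linear": [[0,0,0],[0,0,0],[0,0,0],[0,0,0],[0,0,0]], "turn": [0,0,0,0,0]}}

```text
t: 23.25
eef_pos: [542.8, 217.5, 275.5]
tcp_rot: [-2.501, 1.57, 2.234]
ft_force: [0.8, 5.8, 1.8]
opening: 0.143
```

```bash
python3 - <<'E'
from h import *
s=env.state();p=s['eef_pos'];print(p,s['ft_force'],s['opening'],abs(s['qvel']).max())
h=np.array([666,120.5])
for off in(2,3.5,5):
  d=np.array([p[0],p[2]+off])-h;print(off,np.hypot(*d),np.degrees(np.arctan2(d[1],-d[0]))-14.6)
a=cams.read_camera('side');b=cams.read_camera('scene');cv2.imwrite('pics/si7.png',a);cv2.imwrite('pics/sc7.png',b)
# rack region vs pictures right after hanging; lid corners: predicted pixels for angles
for n,i,r in(('scene',b,'sc4'),('side',a,'si4')):
    u,v=proj(n,[507,-218,160]).astype(int);d=cv2.absdiff(i,cv2.imread(f'pics/{r}.png')).max(2)[v-20:v+25,u-15:u+18];print(n,'rack diff mean',d.mean(),(d>40).mean())
E
```

```text
[542.76230542 217.53642107 275.46013918] [0.78102709 5.82872245 1.77561209] 0.14258861942299805 0.001235536093389018
2 199.5595516566835 37.26266950081533
3.5 200.74148817563324 37.52706212727033
5 201.92764915315402 37.78835407937163
scene rack diff mean 19.177777777777777 0.11447811447811448
side rack diff mean 11.839057239057238 0.06936026936026936
```

```bash
python3 - <<'E'
from h import *
# rack: bar/tab blob by difference to start pictures
for n,f in(('scene','sc7'),('side','si7')):
    i=cv2.imread(f'pics/{f}.png');d=cv2.absdiff(i,cv2.imread(f'pics/{n}0.png')).max(2)
    e=proj(n,[507,-218,116]);u,v=e.astype(int);m=(d[v-30:v+30,u-25:u+25]>50).astype(np.uint8)
    k,l,st,c=cv2.connectedComponentsWithStats(m);j=1+np.argmax(st[1:,4]);print(n,'tray expected',e.round(1),'blob',(c[j]+[u-25,v-30]).round(1),st[j])
# hood corner at y=339 in the side view: brightness along the arc of angles
i=cv2.imread('pics/si7.png');g0=cv2.imread('pics/si0.png')
d=cv2.absdiff(i,g0).max(2)
for th in range(28,56,2):
    t=np.radians(th);o=[]
    for (lx,y) in((-205,325),(-217,300),(-217,130)):
        x=666+lx*np.cos(t)+4*np.sin(t);z=120.5-lx*np.sin(t)+4*np.cos(t);q=proj('side',[x,y,z]);o.append((q.round().astype(int).tolist(),int(d[int(round(q[1])),int(round(q[0]))])))
    print(th,o)
E
```

```text
scene tray expected [185.  245.9] blob [182.2 254.3] [  7  18  33  42 935]
side tray expected [307.4 185.5] blob [306.8 185.8] [ 14  15  22  28 369][ WARN:0@0.103] global loadsave.cpp:275 findDecoder imread_('pics/si0.png'): can't open/read file: check file path/integrity
Traceback (most recent call last):
cv2.error: OpenCV(4.12.0) /io/opencv/modules/core/src/arithm.cpp:1155: error: (-215:Assertion failed) src1.empty() == src2.empty() in function 'absdiff'
```

```bash
python3 - <<'E'
from h import *
d=cv2.absdiff(cv2.imread('pics/si7.png'),cv2.imread('pics/side0.png')).max(2)
d6=cv2.absdiff(cv2.imread('pics/si6.png'),cv2.imread('pics/side0.png')).max(2)
# corner strip: how far out along the lid's near side edge (y=335) plate covers, per angle
for th in range(26,60,2):
    t=np.radians(th);r=[]
    for D in(d,d6):
        s=[]
        for lx in(-120,-150,-180,-205):
            q=proj('side',[666+lx*np.cos(t)+4*np.sin(t),337,120.5-lx*np.sin(t)+4*np.cos(t)]).round().astype(int);s.append(int(D[q[1],q[0]]))
        r.append(s)
    print(th,r)
E
```

```text
26 [[134, 141, 144, 116], [136, 142, 145, 87]]
28 [[144, 143, 142, 134], [144, 144, 143, 124]]
30 [[143, 143, 145, 144], [144, 144, 146, 145]]
32 [[141, 142, 142, 144], [144, 143, 143, 145]]
34 [[143, 143, 144, 146], [144, 144, 144, 147]]
36 [[146, 141, 146, 70], [147, 143, 145, 72]]
38 [[82, 111, 85, 52], [156, 142, 146, 35]]
40 [[56, 59, 59, 66], [161, 144, 147, 32]]
42 [[34, 60, 61, 62], [141, 152, 144, 36]]
44 [[23, 55, 63, 62], [133, 156, 148, 34]]
46 [[22, 11, 17, 78], [135, 132, 163, 37]]
48 [[29, 18, 50, 105], [119, 129, 98, 52]]
50 [[15, 23, 20, 104], [100, 78, 95, 20]]
52 [[9, 22, 22, 106], [43, 43, 43, 44]]
54 [[23, 9, 21, 84], [45, 31, 21, 69]]
56 [[29, 26, 27, 40], [30, 5, 5, 8]]
58 [[23, 15, 15, 19], [43, 38, 24, 48]]
```

```bash
python3 -c "
from cell import env
s=env.state();print(s['t'],s['opening'],s['ft_force']);print(env.job_done())"
```

```text
23.35 0.14154415656265268 [0.22109342 4.76206498 1.56437294]
the job is handed in; nothing more can be done
None
```

The rack is hanging by its hoop on the drip stand's hook, let go. The gripper is still holding the hood by its bar handle at about 37.5°, roughly 7.5° below the balance point. I handed the job in at 23.35 s; no verdict was reported.

**Hood:** I raised it to about 51° by gripper position (the side picture, taken just before the last 2°, showed 49–50°) and eased it back along the handle's arc. At the end, gripper position gave 37.3–37.8° and the lid edge in the side picture gave about 38°. The arm was at rest and the fingers were closed on the bar, about 13.5 mm apart.

**Rack:** After I opened the fingers, the wrist force returned to about zero. In the last side picture the tray was within a pixel of its expected hanging place. The scene picture was about 8 pixels off, which I think is the tray's shadow in the mask. I did not measure how upright the rack is hanging.

**What went wrong:**
- **Rack hit the hook:** On the way over, I carried the rack too low and it bumped the hook tip. It slipped about 15 mm and tilted about 10° in the grip. I backed off, re-measured and threaded it onto the hook from there.
- **Heavy push when seating:** I lowered the rack a little too far, and the push reached about 34 N before I backed it off and let go.

**Bystanders:** I never moved near them on purpose, but I did not re-measure them at the end.

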